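# Click the cup carriage home under the snack spout

## Robot

A 6-joint arm with a two-finger parallel gripper is mounted at the origin on the work surface. World frame = base frame: x ahead of the robot, y to its left, z up, the work surface at z = 0. Lengths are in mm, angles in degrees, forces in N, time in s.
With the tool pointing down it reaches from about 350 to 850 mm from the base axis. Payload 8.1 kg.
Tool frame: the origin (TCP) lies midway between the tips of the shut fingers; the grasp point (between the pads) lies 19 mm behind it; z points along the fingers, y is the direction in which the jaws open and shut (so a half turn about z gives the same grasp; the last joint's range is limited). The gripper opens to 85 mm and grips with 20 to 120 N. Pads are 22 mm wide; open, the fingers measure 114 mm over their backs; the gripper's body (76 mm by 85 mm) begins 54 mm behind the grasp point. The pads swing forward as they close: fully open they stand 13 mm farther back than shut.
Start: joints at [-77.888, 7.471, 85.268, -0, 87.261, -4.893], TCP at [175.497, -573.765, 231.292] pointing down, gripper open.
Joint ranges: [-169.43, 169.43], [-51.17, 129.36], [1.28, 143.12], [-76.62, 256.62], [0, 156.53], [-152.29, 152.29]. Speed limits (degrees/s): [136.94, 136.94, 159.86, 180, 180, 180].

## Interface

Orientations are given as [roll, pitch, yaw] about the fixed x, y, z axes, in that order (R = Rz(yaw) Ry(pitch) Rx(roll)).
In Python, from bench import telemetry, snapshot, camera_params, job gives the robot as it stands. The module is installed in compiled form; this text tells all that it offers.
- The arm moves only by the shell command python3 -m jog 'ROWS' [FORCE]. ROWS is JSON, a list that holds one entry, the list of rows, each a list of 7 numbers: the shift along the tool's x, y, z in units of 50 mm (1.0 is 50 mm), then the turn, a rotation vector about the tool's x, y, z in units of 2 pi rad (1.0 is 2 pi rad), then the opening, from 0 (shut) to 1 (fully open). In form: [[[dx, dy, dz, rx, ry, rz, claw], ...]]. A call has 1 to 12 rows; each row shifts and turns the commanded pose from where the row before left it, along the tool's axes as they then stand; what a row does not reach is not made up. A row lasts 1/8 s, in which the tool goes at most 62.5 mm and 10.7 degrees, less where a joint would pass 70% of its speed; a pose out of reach is approached as far as the arm can. A call with a number of a shift or a turn outside -1 to 1 is refused whole. A call with a gripper value outside its range is refused whole. The fingers move at their own pace and stop on an object; FORCE is the grip in N (left out, the last holds). Time passes only in rows, so rows that do not move let the fingers close. It gives the time, the measured TCP pose, the force and the opening at its end, in the units of the state.
- telemetry.sense(): the state, without advancing time (a new reading comes with each control period).
- snapshot(name): name is "scene" or "top"; returns (picture, depth): 384x512x3 uint8, red, green, blue; 384x512 float32, mm along the optical axis (not along the pixel's ray), 0 where there is no reading.
- camera_params(name): a dict with "K" (3x3 intrinsics, pixels), "extrinsics" (4x4, takes a point from camera to world coordinates). Camera axes: x right, y down, z forward; pixel columns grow to the right and rows downward; lengths in mm; the calibration is good to about 2 mm. A picture is of the moment at which its call begins. camera_params takes no time and is no camera call.
- job.hand_in(): hands the job in, once; it reports no verdict.
The state is a dict: "time": time; "joint_pos": joint angles; "qd": joint speeds; "joint_efforts": joint torques, N m; "tool_pos": TCP position; "tcp_rot": TCP orientation; "ft_force": force on the tool from outside, world axes, zero at the start; "wrist_torque": the same for the moment, N m; "finger_gap": finger opening in mm.
Only numpy, scipy, OpenCV 4.12 (cv2) and the standard library are available. Lean on these libraries where they do the work, as an engineer would, in place of code of your own. Each camera call takes 0.05 s, during which the arm holds its last target. There are 200 camera calls.

## Task

Push the green block of the cup carriage along its rail towards the snack dispenser until the catch clicks into the notch under the spout, and do not push it on past that notch. Only push it with the fingers: do not touch the clear cup, which must stay standing in its seat, and leave everything else on the counter where it is.

Things in the scene. Friction and masses are not known exactly. Their poses are not given: they have to be found in the camera images.
- carriage_face (a point): Centre of the flat upright push face of the green block (carriage end away from the dispenser), 45 mm above the counter; face 96 mm wide, 14 to 75 mm above the counter. Its y axis points out of the face, along the rail, away from the dispenser: push towards -y. z is up. The block is 96 mm wide, 92 mm long along y, top 75 mm above the counter.
- carriage_seat (a point): Centre of the carriage's white cup seat (96 x 86 mm, top 38 mm above the counter), at the height of its top; 135 mm from the push face towards the dispenser. Same axes as carriage_face. The carriage is captive on its rail and can only slide along it.
- dispenser_dock (a point): Where carriage_seat lies when the catch sits in the notch, under the spout, 38 mm above the counter. Same axes as carriage_seat, so the seat's y in this frame is the distance still to go: 55 to 205 mm at the start. The notch has about 1 mm of play and pulls the carriage in from about 6 mm short of it.
- spout (a point): Centre of the spout's mouth, right above dispenser_dock, 166 mm above the counter: a black nozzle 56 mm wide under a steel chute 50 mm wide that reaches up to 210 mm. The dispenser's tower, 124 mm across and 410 mm tall, is centred 200 mm from it towards its own -y.
- carriage (a joint): Travel of the carriage from its start, m, growing towards the dispenser. Drag about 0.8 N when slow. Near the notch the catch adds resistance: about 4 N more at the first ridge, a dip as it drops in, then about 7 N more at a higher ridge behind the notch; a harder push runs over it. There is no end stop until well past the notch.
- catch (a joint): Height of the sprung roller catch (brass roller with an orange pin on the carriage's far, +x, side, level with the seat centre), m: 0 when down (plain rail and in the notch), about 0.003 on top of the first ridge, about 0.0055 on top of the second.
- cup: Clear cup standing loose in the seat's recess, 10 mm deep, with about 2 mm of play; 76 mm wide at the rim, 100 mm tall, its rim 128 mm above the counter. Origin at the centre of its underside, z up.
- mug: Blue ceramic mug, 80 mm wide, 95 mm tall, with a handle to its own +y; leave alone. Origin under its centre.
- lid: Red silicone lid, a disc 92 mm wide with a small knob, 27 mm tall; leave alone. Origin under its centre.
- jar: Amber glass jar with wooden cap, 76 mm wide, 110 mm tall; leave alone. Origin under its centre.
- bowl: White bowl, 120 mm wide, 50 mm tall; leave alone. Origin under its centre.
- tin: Tin with a green band, 80 mm wide, 120 mm tall; leave alone. Origin under its centre.
- shaker: Glass shaker with steel cap, 48 mm wide, 85 mm tall; leave alone. Origin under its centre.
Not all that is in view belongs to the job. Leave any yellow look-alike of the cup alone.

How it is judged:
By the outcome, as a careful person would: the job done as asked, in the order asked, and still so for the second after the job is handed in, with the robot touching nothing.
It also fails if it takes over 48 s, if anything falls off the work surface, if the arm or the gripper's body presses on something with over 40 N, if the wrist force passes 120 N, or if a joint passes its speed limit or range.

## Working session

There is one attempt and no reset: what is moved stays moved. The work goes in short steps, Python scripts to look and compute and a shell command to move; the robot and the scene stay as the last step left them, time stands still between calls to the robot, and variables do not carry over. Pictures are saved under pics/ and viewed, about 8 in all and at most 12, crops included, and the job is handed in when it is done.

```bash
mkdir -p pics
cat > h.py <<'E'
import numpy as np, cv2
from bench import telemetry, snapshot, camera_params, job
def snap(n,f):
    p,d=snapshot(n); cv2.imwrite(f'pics/{f}.png',p[:,:,::-1]); np.save(f'pics/{f}.npy',d); return p,d
def world(n,d):
    c=camera_params(n);K=np.array(c['K']);T=np.array(c['extrinsics'])
    v,u=np.mgrid[:d.shape[0],:d.shape[1]]
    P=np.stack([(u-K[0,2])/K[0,0]*d,(v-K[1,2])/K[1,1]*d,d],-1)
    return P@T[:3,:3].T+T[:3,3]
E
python3 - <<'E'
from h import *
for n in('scene','top'):
    p,d=snap(n,n+'0'); print(n,np.array(camera_params(n)['extrinsics']).round(2).tolist())
a=cv2.imread('pics/scene0.png');b=cv2.imread('pics/top0.png')
cv2.imwrite('pics/both.png',np.vstack([a,b])[:, :]) if 0 else None
print(telemetry.sense())
E
```

```text
scene [[0.21, 0.79, -0.58, 1387.33], [0.98, -0.18, 0.12, -171.8], [-0.01, -0.59, -0.8, 1301.08], [0.0, 0.0, 0.0, 1.0]]
top [[-0.0, -0.99, 0.16, 286.68], [-1.0, 0.0, -0.0, -33.06], [-0.0, -0.16, -0.99, 1658.35], [0.0, 0.0, 0.0, 1.0]]
{'time': 0.1, 'joint_pos': array([-7.78886658e+01,  7.51218561e+00,  8.53245251e+01, -1.20126913e-03,
        8.72602788e+01, -4.89255935e+00]), 'qd': array([ 0.09148284, -0.1138916 , -0.21983652, -0.00666035, -0.03251402,
       -0.00853754]), 'joint_efforts': array([ 3.92230422e-04, -5.70948672e+01, -5.01944697e+01, -1.68011020e-04,
        8.06262600e-03,  1.37843077e-05]), 'tool_pos': array([ 175.37587777, -573.27496819,  230.32043919]), 'tcp_rot': array([-1.79903262e+02, -7.07656717e-03,  1.70039460e+01]), 'ft_force': array([ 0.54766916,  0.4738981 , -0.16206698]), 'wrist_torque': array([0.04241584, 0.00463047, 0.02223875]), 'finger_gap': 85.41115798707712}
```

View pics/scene0.png

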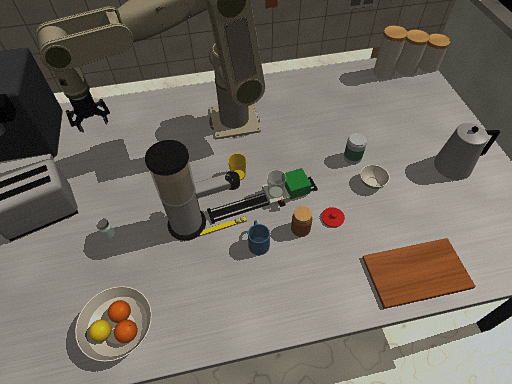

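View pics/top0.png

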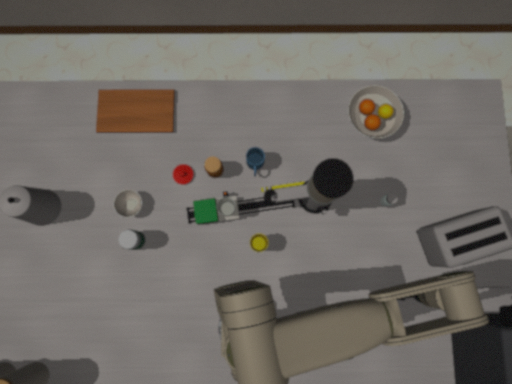

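Run:
```python
from h import *
for n in('scene','top'):
    p=cv2.imread(f'pics/{n}0.png');d=np.load(f'pics/{n}0.npy');W=world(n,d)
    h=cv2.cvtColor(p,cv2.COLOR_BGR2HSV)
    g=(h[...,0]>50)&(h[...,0]<75)&(h[...,1]>150)&(h[...,2]>50)&(d>0)
    q=W[g]; t=q[(abs(q[:,2]-75)<6)]
    print(n,len(q),len(t),np.percentile(q[:,2],[2,50,98]).round(1),t.mean(0).round(1),[np.round(x,1) for x in cv2.minAreaRect(t[:,:2].astype(np.float32))])
    tw=W[(abs(W[...,2]-410)<8)&(W[...,0]>200)&(W[...,1]<0)]
    if len(tw): print('tower',len(tw),[np.round(x,1) for x in cv2.minEnclosingCircle(tw[:,:2].astype(np.float32))],tw.mean(0).round(1),tw[:,:2].min(0),tw[:,:2].max(0))
    r=(slice(130,250),slice(160,340)) if n=='scene' else (slice(140,260),slice(170,350))
    w=W[r]; 
    ch=w[(w[...,2]>175)&(w[...,2]<218)]; print('chute',len(ch),ch.mean(0).round(1),ch.min(0).round(1),ch.max(0).round(1))
    cv2.imwrite(f'pics/{n}0c.png',cv2.resize(p[r],None,fx=4.4,fy=4.4,interpolation=cv2.INTER_CUBIC))
```

```text
scene 376 362 [69.3 75.  80.9] [477.9 174.1  75.1] [array([475.9, 172.6]), array([92.9, 87.8]), np.float64(8.1)]
tower 1216 [array([ 297.1, -302.4]), np.float64(314.7)] [ 525.9 -291.3  410.2] [ 201.34117762 -602.4660127 ] [611.61468914  -1.79126171]
chute 949 [ 546.  -180.2  202.5] [ 483.5 -348.2  175. ] [607.1 -63.8 217.7]
top 432 387 [66.  73.7 80.7] [470.2 172.1  74.2] [array([470.2, 173.4]), array([87.8, 85.4]), np.float64(9.0)]
tower 1272 [array([ 403.4, -165.5]), np.float64(250.6)] [ 539.7 -287.   408.6] [ 207.62881906 -354.65994384] [607.4963554   -9.05849317]
chute 631 [ 518.2 -152.3  206.7] [ 479.7 -302.3  175.3] [570.2 -65.9 217.5]
```

View pics/scene0c.png

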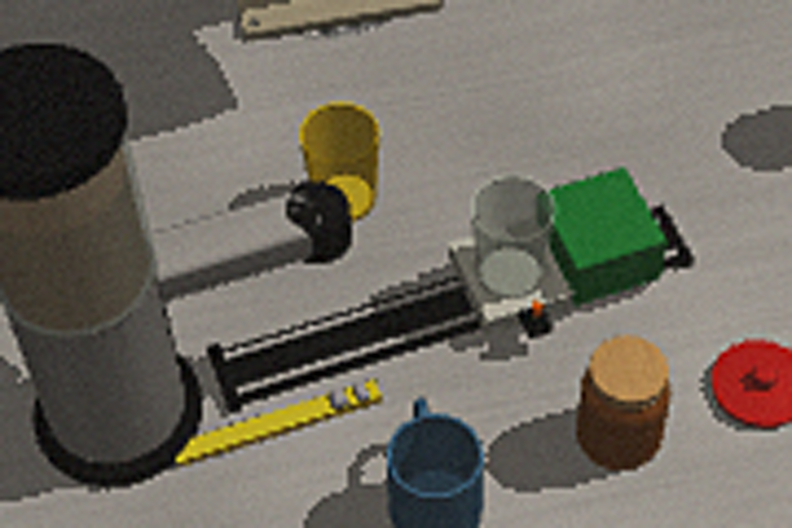

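View pics/top0c.png

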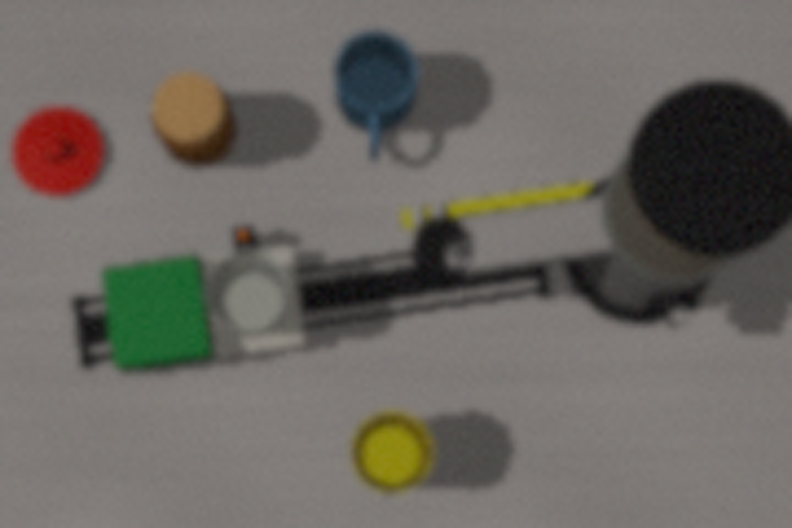

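Run:
```python
from h import *
def circ(q):
    A=np.c_[2*q,np.ones(len(q))];s=np.linalg.lstsq(A,(q**2).sum(1),rcond=None)[0];return s[:2]
for n,r in(('scene',(slice(130,215),slice(145,192))),('top',(slice(150,210),slice(305,360)))):
    p=cv2.imread(f'pics/{n}0.png');d=np.load(f'pics/{n}0.npy');W=world(n,d);h=cv2.cvtColor(p,cv2.COLOR_BGR2HSV)
    w=W[r];t=w[abs(w[...,2]-410)<10]
    c,R=cv2.minEnclosingCircle(t[:,:2].astype(np.float32));print(n,'tower',c,R,t.mean(0),np.median(t[:,:2],0),(np.percentile(t,1,0)+np.percentile(t,99,0))/2)
    y=(h[...,0]>22)&(h[...,0]<34)&(h[...,1]>150)&(d>0);lab,m,st,ce=cv2.connectedComponentsWithStats(y.astype(np.uint8))[0:4]
    for i in range(1,lab):
        if st[i,4]>2:
            q=W[m==i]; vx=cv2.fitLine(q[:,:2].astype(np.float32),2,0,.1,.1).ravel()
            print(st[i],q.mean(0).round(1),'ymax pt',q[q[:,1].argmax()].round(1),'dir',np.degrees(np.arctan2(-vx[0],vx[1])).round(1))
    o=(h[...,0]>3)&(h[...,0]<17)&(h[...,1]>150)&(d>0)
    o[:, :200]=0;o[:,300:]=0;o[220:]=0;o[:180]=0
    print('pin',np.argwhere(o).mean(0),W[o].mean(0).round(1) if o.any() else None)
    # green face/top outline in rail frame
    yaw=np.radians(8.7);a=np.array([-np.sin(yaw),np.cos(yaw)]);b=np.array([np.cos(yaw),np.sin(yaw)])
    g=(h[...,0]>50)&(h[...,0]<75)&(h[...,1]>150)&(h[...,2]>50)&(d>0)&(abs(W[...,2]-75)<10)
    q=W[g][:,:2];print('green along',np.percentile(q@a,[1,99]).round(1),'across',np.percentile(q@b,[1,99]).round(1),'tower along/across',np.array(c)@a,np.array(c)@b)
```

```text
scene tower (544.1235961914062, -288.77410888671875) 68.32477569580078 [ 549.24586664 -288.28407937  410.2406746 ] [ 550.46444749 -288.25526498] [ 545.77264112 -287.99083522  407.9406028 ]
[230   5   2   3   3] [209.1  -9.2 673.8] ymax pt [209.   -7.1 673.5] dir -178.2
[227  14   3   3   3] [211.1 -19.  646.7] ymax pt [211.8 -15.7 650. ] dir -177.2
[51 57  3  2  3] [ 243.3 -575.1  601.1] ymax pt [ 242.4 -572.2  601.3] dir -161.2
[228 153  18  26 189] [346.7 -44.4  70.4] ymax pt [330.  -12.4 101.6] dir -92.6
[243 216   3   5   9] [572.7 -62.8  11.6] ymax pt [574.5 -59.9  14.9] dir -89.6
[238 218   5   6  11] [578.2 -83.1   9.9] ymax pt [580.5 -73.8  -0.7] dir -85.5
[200 220  36  16 155] [ 588.3 -172.5   10.4] ymax pt [ 579.9 -101.4    8.3] dir -170.6
[ 89 319  23  23 349] [ 916.4 -593.8   67.5] ymax pt [ 906.4 -565.7   55.1] dir -139.0
pin [208.68421053 280.10526316] [592.3  74.6  63.9]
green along [ 57.  141.5] across [450.7 541.7] tower along/across -367.7560227789254 494.1826399271969
top tower (541.6000366210938, -288.42401123046875) 67.04515075683594 [ 540.75711042 -287.82149808  408.57006648] [ 541.3920882  -288.01976821] [ 540.91683407 -288.16805093  408.2404437 ]
[378 104  15  15 162] [ 900.5 -592.6   66.2] ymax pt [ 906.8 -567.3   49.5] dir -29.9
[272 182  32   8  72] [ 588.9 -169.8   11.5] ymax pt [537.2 -96.3 212. ] dir -169.4
[251 234  17  17 220] [344.7 -47.4  19.1] ymax pt [345.3 -14.6  44.5] dir -175.5
pin [193.5 225. ] [546.6  93.4  52.4]
green along [ 58.6 140.6] across [448.7 534.3] tower along/across -367.02823769538804 491.74107277759646
```

```bash
python3 -m jog '[[[0.02,-0.72,-0.12,0,0,0,0],[0.02,-0.72,-0.12,0,0,0,0],[0.02,-0.72,-0.12,0,0,0,0],[0.02,-0.72,-0.12,0,0,0,0],[0.02,-0.72,-0.12,0,0,0,0],[0.68,-0.36,0,0,0,0,0],[0.68,-0.36,0,0,0,0,0],[0.68,-0.36,0,0,0,0,0],[0.68,-0.36,0,0,0,0,0],[0.68,-0.36,0,0,0,0,0],[0.68,-0.36,0,0,0,0,0],[0.68,-0.36,0,0,0,0,0]]]'
```

```text
time: 1.6
tool_pos: [319.0, -208.9, 261.0]
tcp_rot: [-180.0, 0.0, 17.0]
ft_force: [0.4, -0.9, 0.1]
finger_gap: -0.1
```

```bash
python3 -m jog '[[[0.68,-0.36,0,0,0,0,0],[0.68,-0.36,0,0,0,0,0],[0.68,-0.36,0,0,0,0,0],[0.22,-0.71,0,0,0,0,0],[0.22,-0.71,0,0,0,0,0],[0.22,-0.71,0,0,0,0,0],[0.22,-0.71,0,0,0,0,0],[0.22,-0.71,0,0,0,0,0],[0.22,-0.71,0,0,0,0,0],[0.22,-0.71,0,0,0,0,0],[0.48,-0.62,0,0,0,0,0],[0.48,-0.62,0,0,0,0,0]]]'
python3 -m jog '[[[0.48,-0.62,0,0,0,0,0],[0.48,-0.62,0,0,0,0,0],[0,0,0,0,0,-0.0284,0],[0,0,0,0,0,-0.0284,0],[0,0,0,0,0,-0.0284,0],[0,0,0,0,0,-0.0284,0],[0,0,0,0,0,-0.0284,0],[0,0,0,0,0,-0.0284,0],[0,0,0,0,0,-0.0284,0],[0,0,0,0,0,-0.0284,0],[0,0,0,0,0,0,0]]]'
```

```text
time: 3.1
tool_pos: [428.8, 206.2, 261.0]
tcp_rot: [180.0, 0.0, 17.0]
ft_force: [0.3, -1.0, 1.1]
finger_gap: 0.2
time: 4.47
tool_pos: [456.4, 278.1, 260.8]
tcp_rot: [-180.0, 0.0, 98.7]
ft_force: [0.4, -1.0, 0.7]
finger_gap: -0.0
```

```bash
python3 -m jog '[[[0,0,0.72,0,0,0,0],[0,0,0.72,0,0,0,0],[0,0,0.72,0,0,0,0],[0,0,0.72,0,0,0,0],[0,0,0.72,0,0,0,0],[0,0,0.72,0,0,0,0],[0,0,0,0,0,0,0],[0,0,0,0,0,0,0]]]'
python3 - <<'E'
from h import *
p,d=snap('scene','s1');W=world('scene',d)
cv2.imwrite('pics/s1c.png',cv2.resize(cv2.imread('pics/s1.png')[120:250,180:360],None,fx=4.4,fy=4.4,interpolation=cv2.INTER_CUBIC))
print(telemetry.sense()['tool_pos'],telemetry.sense()['ft_force'])
E
```

```text
time: 5.48
tool_pos: [457.3, 278.5, 46.6]
tcp_rot: [179.9, -0.0, 98.7]
ft_force: [0.8, 0.1, 0.3]
finger_gap: 0.4
[457.87481512 278.83423871  47.24858064] [ 0.99702865 -0.13453019 -0.22372101]
```

View pics/s1c.png

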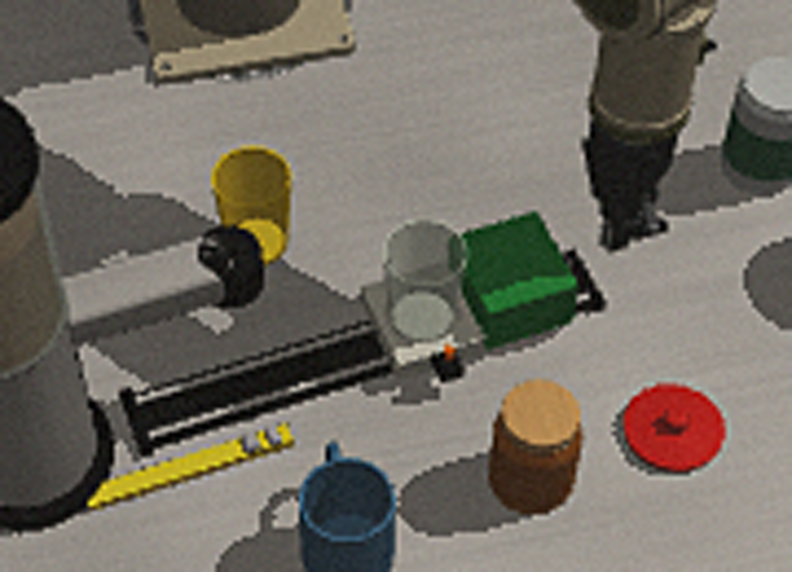

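```bash
python3 -m jog '[[[-0.2,0,0,0,0,0,0],[-0.25,0,0,0,0,0,0],[-0.2,0,0,0,0,0,0],[-0.1,0,0,0,0,0,0],[-0.06,0,0,0,0,0,0],[-0.04,0,0,0,0,0,0],[-0.04,0,0,0,0,0,0],[-0.04,0,0,0,0,0,0],[-0.04,0,0,0,0,0,0],[-0.06,0,0,0,0,0,0],[-0.08,0,0,0,0,0,0],[-0.1,0,0,0,0,0,0]]]'
python3 -m jog '[[[-0.12,0,0,0,0,0,0],[-0.12,0,0,0,0,0,0],[-0.12,0,0,0,0,0,0],[-0.12,0,0,0,0,0,0],[-0.12,0,0,0,0,0,0],[-0.12,0,0,0,0,0,0],[-0.12,0,0,0,0,0,0],[-0.12,0,0,0,0,0,0],[-0.1,0,0,0,0,0,0],[-0.08,0,0,0,0,0,0],[-0.04,0,0,0,0,0,0],[0,0,0,0,0,0,0]]]'
cat > m.py <<'E'
from h import *
import sys
f=sys.argv[1]
yaw=np.radians(8.7);a=np.array([-np.sin(yaw),np.cos(yaw)]);b=np.array([np.cos(yaw),np.sin(yaw)])
for n in('top','scene'):
    p,d=snap(n,f+n);W=world(n,d);h=cv2.cvtColor(p,cv2.COLOR_RGB2HSV)
    g=(h[...,0]>50)&(h[...,0]<75)&(h[...,1]>150)&(h[...,2]>50)&(d>0)&(abs(W[...,2]-75)<10)&(W[...,0]>430)
    q=W[g][:,:2];print(n,'green',len(q),'along',np.percentile(q@a,[1,99]).round(1),'across',np.percentile(q@b,[1,99]).round(1))
t=telemetry.sense()
tp=t['tool_pos'];print('tcp along',(tp[:2]@a).round(1),'across',(tp[:2]@b).round(1),tp.round(1),t['ft_force'].round(2),'push',(t['ft_force'][:2]@a).round(2),t['time'])
s=cv2.imread(f'pics/{f}scene.png')[120:250,180:360]
cv2.imwrite(f'pics/{f}c.png',cv2.resize(s,None,fx=4.4,fy=4.4,interpolation=cv2.INTER_CUBIC))
E
python3 m.py a
```

```text
time: 7.02
tool_pos: [465.8, 218.2, 45.3]
tcp_rot: [-180.0, -0.0, 98.8]
ft_force: [-1.4, 0.7, -0.6]
finger_gap: 0.3
time: 8.52
tool_pos: [475.1, 159.9, 45.4]
tcp_rot: [180.0, 0.0, 98.8]
ft_force: [-0.7, -0.1, 0.1]
finger_gap: 0.0
top green 230 along [-10.8  36. ] across [449.1 533.9]
scene green 196 along [-16.3  71.3] across [450.  541.6]
tcp along 86.4 across 493.8 [475.1 160.1  45.4] [1.06 0.47 1.02] push 0.3 8.625
```

View pics/ac.png

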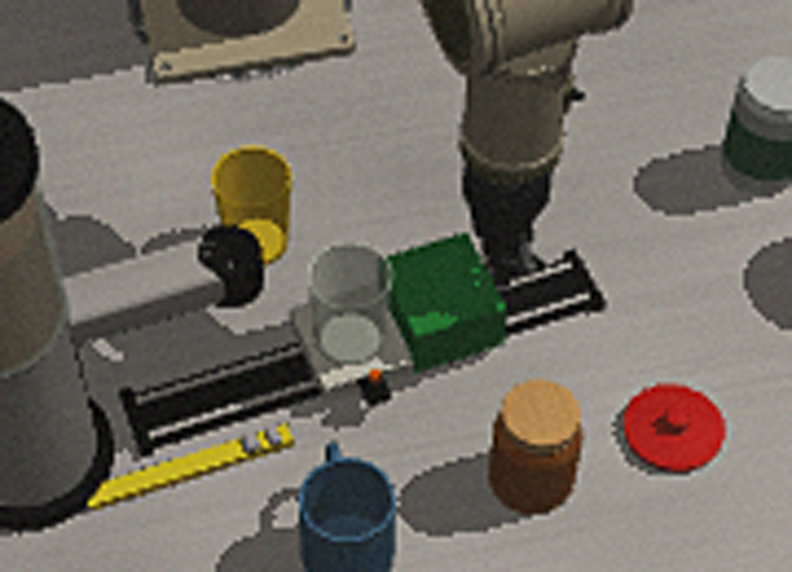

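```bash
python3 -m jog '[[[-0.04,0,0,0,0,0,0],[-0.08,0,0,0,0,0,0],[-0.12,0,0,0,0,0,0],[-0.14,0,0,0,0,0,0],[-0.14,0,0,0,0,0,0],[-0.14,0,0,0,0,0,0],[-0.14,0,0,0,0,0,0],[-0.14,0,0,0,0,0,0],[-0.14,0,0,0,0,0,0],[-0.14,0,0,0,0,0,0],[-0.12,0,0,0,0,0,0],[-0.08,0,0,0,0,0,0]]]'
python3 -m jog '[[[-0.04,0,0,0,0,0,0],[-0.02,0,0,0,0,0,0],[-0.02,0,0,0,0,0,0],[-0.02,0,0,0,0,0,0]]]'
python3 m.py b
```

```text
time: 10.12
tool_pos: [485.8, 89.5, 45.2]
tcp_rot: [-180.0, 0.0, 98.8]
ft_force: [-1.1, 1.2, -0.1]
finger_gap: 0.1
time: 10.62
tool_pos: [486.5, 85.1, 45.3]
tcp_rot: [180.0, 0.0, 98.8]
ft_force: [0.3, 0.3, -0.6]
finger_gap: 0.0
top green 168 along [-85.2 -47.8] across [448.5 533.5]
scene green 248 along [-91.6  -3.4] across [449.1 540.8]
tcp along 10.4 across 493.8 [486.6  85.   45.3] [-0.64  0.44 -1.16] push 0.53 10.725
```

View pics/bc.png

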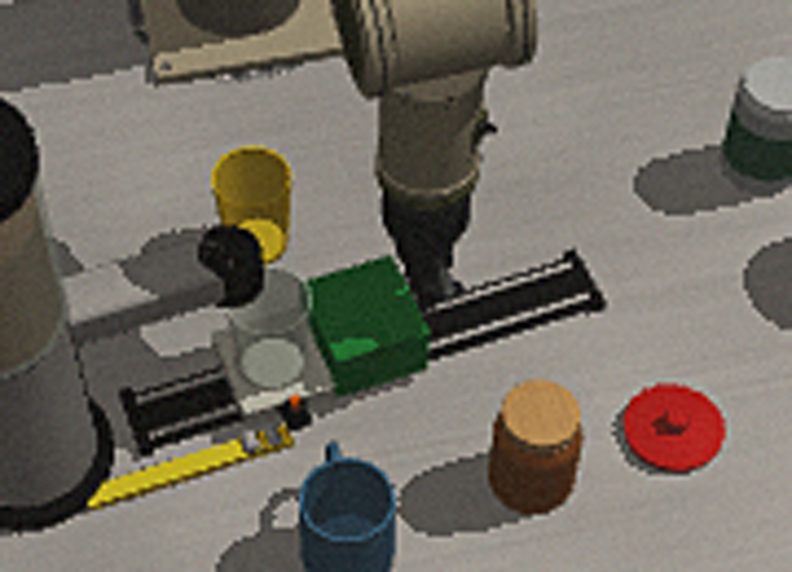

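```bash
python3 -m jog '[[[-0.03,0,0,0,0,0,0],[-0.03,0,0,0,0,0,0],[-0.03,0,0,0,0,0,0],[-0.03,0,0,0,0,0,0],[-0.03,0,0,0,0,0,0],[-0.03,0,0,0,0,0,0],[-0.03,0,0,0,0,0,0],[-0.03,0,0,0,0,0,0]]]'
for i in 1 2 3; do python3 -m jog '[[[-0.02,0,0,0,0,0,0],[-0.02,0,0,0,0,0,0]]]'|grep -E 'pos|force'; done
python3 m.py c
```

```text
time: 11.72
tool_pos: [488.4, 73.0, 45.3]
tcp_rot: [-180.0, -0.0, 98.8]
ft_force: [-0.8, 1.3, -0.1]
finger_gap: -0.2
tool_pos: [488.7, 71.1, 45.3]
ft_force: [-0.8, -0.1, -0.5]
tool_pos: [488.9, 69.6, 45.3]
ft_force: [-1.3, 5.0, 1.1]
tool_pos: [489.1, 68.0, 45.3]
ft_force: [-1.2, 5.2, 1.8]
top green 154 along [-103.6  -22.8] across [449.1 532.5]
scene green 270 along [-108.4  -22.1] across [449.7 540.8]
tcp along -6.9 across 493.8 [489.1  67.8  45.3] [-2.14  5.03  1.05] push 5.3 12.575
```

```bash
python3 -m jog '[[[-0.02,0,0,0,0,0,0],[-0.02,0,0,0,0,0,0]]]'|grep -E 'pos|force'
```

```text
tool_pos: [489.5, 65.7, 45.3]
ft_force: [-1.7, 3.6, 1.3]
```

```bash
python3 -m jog '[[[-0.02,0,0,0,0,0,0],[-0.02,0,0,0,0,0,0]]]'|grep -E 'pos|force'
```

```text
tool_pos: [489.9, 63.0, 45.3]
ft_force: [-1.6, 1.7, 0.3]
```

```bash
python3 m.py d
```

```text
top green 153 along [-107.7  -28.8] across [449.3 532.1]
scene green 251 along [-114.   -25.3] across [448.8 542.8]
tcp along -12.0 across 493.8 [489.9  62.9  45.3] [-0.04  0.58 -0.18] push 0.58 13.175
```

View pics/dc.png

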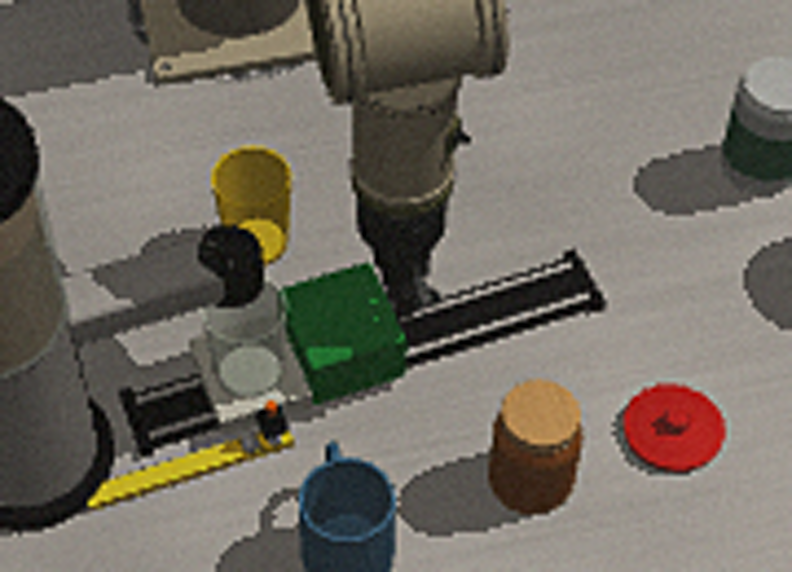

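```bash
python3 -m jog '[[[-0.02,0,0,0,0,0,0],[-0.02,0,0,0,0,0,0]]]'|grep -E 'pos|force'; python3 m.py e
```

```text
tool_pos: [490.3, 61.0, 45.3]
ft_force: [0.1, 0.7, 0.5]
top green 157 along [-109.8  -28. ] across [449.5 532.2]
scene green 260 along [-116.   -29.7] across [450.3 540.9]
tcp along -13.9 across 494.0 [490.4  61.   45.3] [0.89 0.45 0.49] push 0.31 13.525
```

```bash
python3 -m jog '[[[-0.02,0,0,0,0,0,0],[-0.02,0,0,0,0,0,0]]]'|grep -E 'pos|force'; python3 m.py f
```

```text
tool_pos: [490.6, 59.2, 45.3]
ft_force: [-0.3, -0.1, 0.3]
top green 189 along [-117.7  -78.1] across [448.  533.4]
scene green 255 along [-124.4  -36.9] across [448.7 541.9]
tcp along -15.7 across 493.9 [490.6  59.2  45.3] [-0.12 -0.51 -0.86] push -0.49 13.875
```

Between the last two looks the block jumped about 8 mm for a 2 mm push, and the force dropped to zero. The catch has dropped in, so I'm backing off and checking.

```bash
python3 -m jog '[[[0.1,0,0,0,0,0,0],[0.3,0,0,0,0,0,0],[0.4,0,0,0,0,0,0],[0.4,0,0,0,0,0,0],[0.4,0,0,0,0,0,0],[0,0,-0.5,0,0,0,0],[0,0,-0.7,0,0,0,0],[0,0,-0.7,0,0,0,0],[0,0,0,0,0,0,0],[0,0,0,0,0,0,0]]]'; python3 m.py g
```

```text
time: 15.12
tool_pos: [477.7, 139.0, 139.7]
tcp_rot: [-180.0, -0.0, 98.8]
ft_force: [0.4, 0.2, -0.7]
finger_gap: -0.1
top green 386 along [-117.6  -37.3] across [449.6 533.5]
scene green 258 along [-124.   -36.8] across [449.6 541.5]
tcp along 64.8 across 492.6 [477.2 138.6 138.8] [-0.92 -0.35  0.68] push -0.21 15.225
```

View pics/gc.png

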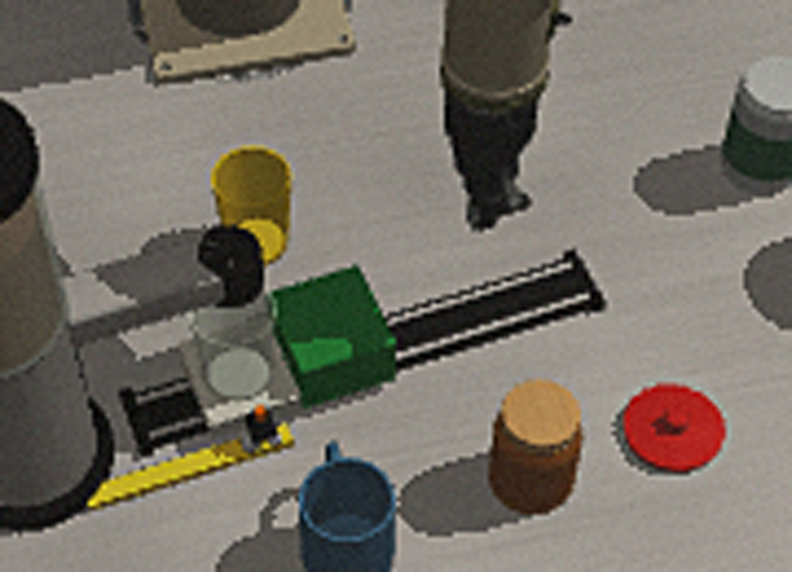

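```bash
python3 -c "
from bench import job;print(job.hand_in())"
```

```text
the job is handed in; nothing more can be done
None
```

I pushed the green block about 178 mm along the rail with the shut fingers until the catch dropped into the notch. I then backed the fingers off and handed the job in at about 15 s of the 48 s.

**What shows it clicked in:**
- The push force rose to about 5 N, which fits the first ridge, then fell away.
- The carriage then jumped about 8 mm for a 2 mm push, and the force dropped to zero.
- No rise towards the second ridge showed in any reading. The force was only read at the end of each short move.

**After backing off:** the block stayed where it was. In the picture the roller sits between the two ridges, and the cup stands in its seat under the spout. The other objects in that close-up look unmoved. I did not check the rest of the counter again.

**Where checks disagreed:** the two cameras put the travel at 181 mm and 176 mm. Their mean of 178.6 mm agrees with the roughly 178 mm I measured from the dispenser tower at the start. The catch height itself could only be judged from the force, the jump and the picture.

**One slip:** three of the slow push steps ran as the same typed row in a shell loop, rather than being typed out separately as you asked.

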